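# Clamp the long peg in the cam-lever holder

### The job

Lay the longest of the three wooden pegs in the channel of the peg holder, slide it gently under the bridge until its end is right home against the end stop with the stop's brass button pushed in flush, then flip the cam lever over past centre so that it snaps down and clamps the peg. Go easy on the stop and the lever, and leave the other pegs, the bowl and the ladle where they are.

Things in the scene. Friction and masses are not known exactly. Their poses are not given: they have to be found in the camera images.
- holder: grey peg holder fixed to the table. Origin on the table under the middle of the bridge's entry face; x along the channel, the way a peg slides in; z up. Base plate x -117 to 97, y +-45 mm, its top = channel floor at z 10. Bridge over the channel x 0 to 36 mm: posts at |y| 20 to 30, top z 62; lever cheeks x 10 to 34 rise to z 92. It does not give way
- mouth (a point): middle of the channel floor at the bridge's entry face (holder x 0, y 0, z 10 mm), axes as the holder's. The channel lies between two steel rails with inner faces at y +-14 mm, 8 mm thick, tops at holder z 18 mm, from x -112 to 82 mm; open above and at the -x end. Lay the peg in there, in front of the bridge
- pivot (a point): pivot axis of the cam lever (holder x 22, y 0, z 78 mm); the axis runs along the holder's y
- lever_angle (a joint): cam lever angle (rad): 0 open, upright; grows as it swings to the holder's +x; 1.55 closed, level, at its stop. The sprung cam pushes it back to open: 0.2 to 0.3 N m at 0, most (0.7) at 0.6, then falling to nothing at dead centre, about 1.2, past which it snaps closed by itself and stays. So it takes about 10 N at 75 mm from the pivot; never more than 25 N
- lever: steel flat bar of the lever, the part to press: 10 mm thick (mid-plane through the pivot axis), 26 mm wide, from 25 to 105 mm from the pivot. Origin on the pivot axis, z along the bar to its outer end, x square to its flat, in the closing direction
- lever_tip (a point): outer end of the lever, 105 mm from the pivot, mid thickness
- button (a joint): travel (m) of the 16 mm brass button in the end stop's face: 0 = 6 mm proud, 0.006 = flush, which it is only when the peg's end bears on the stop block. Soft spring, 0.15 N
- stop_guide: end stop in the channel behind the bridge: dark steel block 26 mm wide, top at holder z 34 mm, with the brass button. The block's face is set anywhere from holder x 51 to 71 mm; the setting is not given and must be felt. It does not give way; press the peg on it with no more than 15 N. This origin and its axes are the holder's, not the block's
- jaw: clamp jaw under the bridge with a sprung rubber pad 26 x 24 mm, middle at holder x 22 mm. Pad underside at holder z 39 mm when open; the lever drives it down up to 11 mm on to the top of a 24 mm peg, pressing with about 17 N when closed. Origin 3 mm above the pad's underside
- long_peg: longest wooden peg, square bar 160 x 24 x 24 mm, about 0.09 kg, lying along its x; both ends alike. Origin at the middle of its underside
- short_peg_a: short wooden peg, 105 x 24 x 24 mm, lying along its x; origin at the middle of its underside. To be left alone
- short_peg_b: another such short peg, 105 x 24 x 24 mm, to be left alone; origin at the middle of its underside
- bowl: white ceramic bowl, 130 mm across, 55 mm high, to be left alone; origin at the middle of its underside
- ladle: steel ladle lying on the table along its x, about 330 mm long, to be left alone; origin on the table below its handle
Not all that is in view belongs to the job. What is shaped like the long_peg but orange is not meant.

How it is judged:
By the outcome, as a careful person would: the job done as asked, in the order asked, and still so for the second after the job is handed in, with the robot touching nothing.
It also fails if it takes over 64 s, if anything falls off the work surface, if the arm or the gripper's body presses on something with over 40 N, if the wrist force passes 120 N, or if a joint passes its speed limit or range.

### The arm

A 6-joint arm with a two-finger parallel gripper is mounted at the origin on the work surface. World frame = base frame: x ahead of the robot, y to its left, z up, the work surface at z = 0. Lengths are in mm, angles in rad, forces in N, time in s.
With the tool pointing down it reaches from about 275 to 1000 mm from the base axis. Payload 8.4 kg.
Tool frame: the origin (TCP) lies at the very end of the fingers, on their centre line; the grasp point (between the pads) lies 19 mm behind it; z points along the fingers, y is the direction in which the jaws open and shut (so a half turn about z gives the same grasp; the last joint's range is limited). The gripper opens to 85 mm and grips with 20 to 120 N. Pads are 22 mm wide; open, the fingers measure 114 mm over their backs; the gripper's body (76 mm by 85 mm) begins 54 mm behind the grasp point. The pads swing forward as they close: fully open they stand 13 mm farther back than shut.
Start: joints at [1.252, 0.353, 1.633, -0, 1.155, -0.002], TCP at [194.703, 593.901, 231.281] pointing down, gripper open.
Joint ranges: [-2.63, 2.63], [-0.92, 2.1], [0.06, 2.66], [-1.3, 4.44], [0, 2.69], [-3.02, 3.02]. Speed limits (rad/s): [2.22, 2.22, 2.79, 3.14, 3.14, 3.14].

### API

Orientations are given as a unit quaternion [x, y, z, w].
In Python, from plant import robot, vision gives the robot as it stands.
- The arm moves only by the tool apply_moves, never from a script. Its argument "rows" is a list of rows, each an object of numbers: "dx", "dy", "dz": the shift along the tool's x, y, z in mm; "yaw": the turn about the tool's z in rad. A call has 1 to 12 rows; each row shifts and turns the commanded pose from where the row before left it, along the tool's axes as they then stand; what a row does not reach is not made up. A row lasts 1/10 s, in which the tool goes at most 50 mm and 8.59 degrees, less where a joint would pass 70% of its speed; a pose out of reach is approached as far as the arm can. A call with a gripper value outside its range is refused whole. "gripper" is the finger opening in mm, from 0 to 85.4, set as the call begins (left out, the last holds). The fingers move at their own pace and stop on an object; "grip_force" is the grip in N (left out, the last holds). Time passes only in rows, so rows that do not move let the fingers close. It gives the time, the measured TCP pose, the force and the opening at its end, in the units of the state.
- robot.get_obs(): the state, without advancing time (a new reading comes with each control period).
- vision.read_camera(name): name is "side" or "top" or "wrist"; returns a dict with "frame" (420x560x3 uint8, red, green, blue), "mtx" (3x3 intrinsics, pixels), "xyz" and "attitude" of the camera in the world; the wrist camera has in their place "tool_from_camera" (4x4, takes a point from camera to tool coordinates, whose origin is the TCP and whose axes are the flange's). Camera axes: x right, y up, looking along -z (the intrinsics and any distortion apply to the point x, -y, -z); pixel columns grow to the right and rows downward; lengths in mm; the calibration is good to about 2 mm. A picture is of the moment at which its call begins: read the wrist's pose just before it. There is no depth.
- robot.finish_job(): hands the job in, once; it reports no verdict.
The state is a dict: "time": time; "qpos": joint angles; "dq": joint speeds; "joint_efforts": joint torques, N m; "tcp_pos": TCP position; "tool_rot": TCP orientation; "wrist_force": force on the tool from outside, world axes, zero at the start; "torque": the same for the moment, N m; "finger_gap": finger opening in mm.
Only numpy, scipy, OpenCV 4.12 (cv2) and the standard library are available. Lean on these libraries where they do the work, as an engineer would, in place of code of your own. Each camera call takes 0.05 s, during which the arm holds its last target.

## Working session

There is one attempt and no reset: what is moved stays moved. The work goes in short steps, Python scripts to look and compute and a tool call to move; the robot and the scene stay as the last step left them, time stands still between calls to the robot, and variables do not carry over. Pictures are saved under pics/ and viewed, and the job is handed in when it is done.

Besides the shell and the picture viewer there is one more tool, called as name([rows], argument=value, ...), one row to a line, values as JSON. apply_moves: Moves the arm, as the interface text tells. Its arguments: {"type":"object","properties":{"rows":{"type":"array"},"gripper":{"type":"number"},"grip_force":{"type":"number"}},"required":["rows"]}

```bash
ls; mkdir -p pics
python3 - <<'E'
from plant import robot, vision
import cv2, numpy as np
print(robot.get_obs())
for n in ("side","top","wrist"):
    d=vision.read_camera(n)
    cv2.imwrite(f"pics/{n}0.png",d["frame"][:,:,::-1])
    print(n,{k:np.round(v,4).tolist() if not isinstance(v,str) else v for k,v in d.items() if k!="frame"})
E
```

```text
pics
{'time': 0.0, 'qpos': array([ 1.25161346e+00,  3.53647027e-01,  1.63415023e+00, -1.68602164e-05,
        1.15521795e+00, -2.38350553e-03]), 'dq': array([ 0.00047638,  0.00015372,  0.0004157 ,  0.00142448,  0.00059383,
       -0.00174502]), 'joint_efforts': array([ 1.79626106e-03, -6.05240250e+01, -3.42074239e+01,  2.04429284e-05,
        9.23693151e-03,  6.07884942e-08]), 'tcp_pos': array([194.54512799, 593.43288411, 230.55550692]), 'tool_rot': array([ 1.57734720e-01,  9.87481267e-01, -7.03334312e-04, -1.06258090e-04]), 'wrist_force': array([ 0.28185729, -0.51201405,  0.7451298 ]), 'torque': array([-0.02609888,  0.00685327, -0.00409197]), 'finger_gap': 85.58591819922212}
side {'mtx': [[384.9675, 0.0, 281.5106], [0.0, 384.9675, 202.6972], [0.0, 0.0, 1.0]], 'xyz': [398.4038, -648.7736, 767.2186], 'attitude': [0.3438, -0.0614, -0.1436, 0.926]}
top {'mtx': [[419.025, 0.0, 285.5022], [0.0, 419.025, 208.5829], [0.0, 0.0, 1.0]], 'xyz': [457.6793, -122.7906, 1153.1598], 'attitude': [0.0386, -0.0481, -0.7004, 0.711]}
wrist {'mtx': [[369.0009, 0.0, 275.2372], [0.0, 369.0009, 209.4516], [0.0, 0.0, 1.0]], 'tool_from_camera': [[0.0, 0.9474, 0.3201, 82.6365], [1.0, -0.0005, 0.0014, 0.5613], [0.0015, 0.3201, -0.9474, -143.1329], [0.0, 0.0, 0.0, 1.0]]}
```

View pics/side0.png

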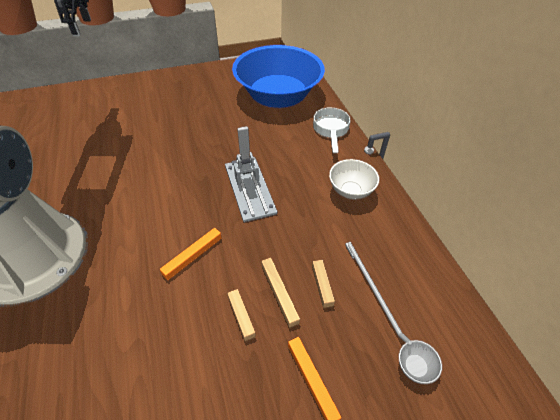

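View pics/top0.png

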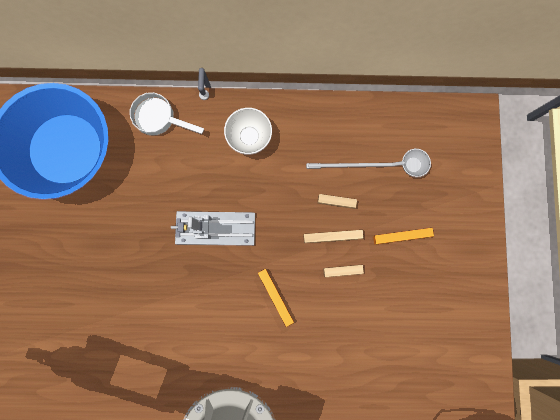

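View pics/wrist0.png

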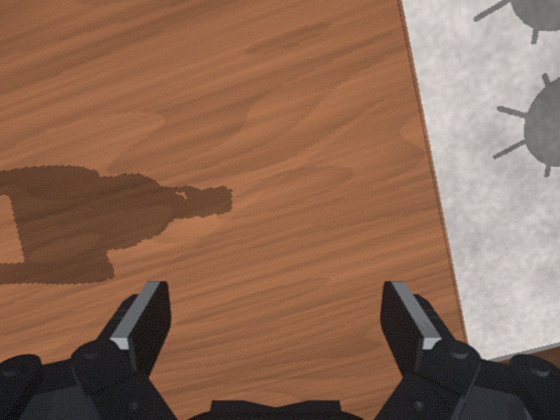

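The top view shows three wood-coloured pegs, at (334,236), (338,201) and (344,271), and two orange bars, at (404,236) and (276,297). The middle wooden peg spans about 60 px against about 38 px for the other two, so it is the long one. The holder is at (215,228), with its open end facing right (world -y). I'll measure both.

```bash
cat > h.py <<'E'
import numpy as np, cv2
from scipy.spatial.transform import Rotation as R
from plant import robot, vision
def cam(n):
    o=robot.get_obs(); d=vision.read_camera(n)
    if n=="wrist":
        T=np.eye(4);T[:3,:3]=R.from_quat(o["tool_rot"]).as_matrix();T[:3,3]=o["tcp_pos"]
        T=T@np.array(d["tool_from_camera"])
    else:
        T=np.eye(4);T[:3,:3]=R.from_quat(d["attitude"]).as_matrix();T[:3,3]=d["xyz"]
    return d["frame"][:,:,::-1].copy(),np.array(d["mtx"]),T
def ray(px,K,T,z):
    px=np.atleast_2d(np.asarray(px,float))
    v=np.c_[(px[:,0]-K[0,2])/K[0,0],-(px[:,1]-K[1,2])/K[1,1],-np.ones(len(px))]@T[:3,:3].T
    s=(z-T[2,3])/v[:,2]
    return T[:3,3]+s[:,None]*v
def proj(P,K,T):
    p=(np.atleast_2d(P)-T[:3,3])@T[:3,:3]
    return np.c_[K[0,0]*p[:,0]/-p[:,2]+K[0,2],K[1,1]*-p[:,1]/-p[:,2]+K[1,2]]
E
python3 - <<'E'
from h import *
im,K,T=cam("top")
hsv=cv2.cvtColor(im,cv2.COLOR_BGR2HSV)
for p in [(334,236),(338,201),(344,271),(404,236),(230,214),(300,300)]: print(p,hsv[p[1],p[0]])
m=cv2.inRange(hsv,(8,40,170),(28,255,255))
cs,_=cv2.findContours(m,0,2)
for c in cs:
    if cv2.contourArea(c)<150: continue
    mm=np.zeros_like(m);cv2.drawContours(mm,[c],-1,255,-1)
    P=ray(cv2.boxPoints(cv2.minAreaRect(c)),K,T,24)
    r=cv2.minAreaRect(P[:,:2].astype(np.float32))
    print(cv2.boundingRect(c),"mean hsv",np.round(cv2.mean(hsv,mm)[:3]),"ctr",np.round(r[0]),"size",np.round(r[1]),"ang",r[2])
# holder plate
big=cv2.resize(im[190:290,160:420],None,fx=3,fy=3,interpolation=cv2.INTER_CUBIC)
cv2.imwrite("pics/crop1.png",big)
s,_,_=cam("side")
cv2.imwrite("pics/crop2.png",cv2.resize(s[110:230,200:300],None,fx=5,fy=5,interpolation=cv2.INTER_CUBIC))
E
```

```text
(334, 236) [ 18  79 245]
(338, 201) [ 18  79 243]
(344, 271) [ 19  74 247]
(404, 236) [ 20 183 246]
(230, 214) [107  11 210]
(300, 300) [ 12 138 159]
(519, 380, 41, 40) mean hsv [ 17.  96. 225.] ctr [ 109. -802.] size [ 97. 111.] ang 0.5166009664535522
(258, 269, 36, 58) mean hsv [ 20. 176. 242.] ctr [ 360. -113.] size [161.  24.] ang 29.047367095947266
(324, 265, 40, 12) mean hsv [ 18.  80. 240.] ctr [ 433. -294.] size [ 23. 104.] ang 5.896713733673096
(304, 230, 59, 13) mean hsv [ 18.  80. 240.] ctr [ 525. -267.] size [ 24. 159.] ang 5.0657854080200195
(375, 228, 59, 16) mean hsv [ 19. 185. 242.] ctr [ 529. -459.] size [ 24. 161.] ang 8.465441703796387
(318, 194, 39, 14) mean hsv [ 17.  82. 234.] ctr [ 622. -278.] size [104.  23.] ang 82.70968627929688
(552, 107, 8, 88) mean hsv [ 26.  57. 238.] ctr [ 774. -888.] size [ 20. 251.] ang 86.20298767089844
```

View pics/crop1.png

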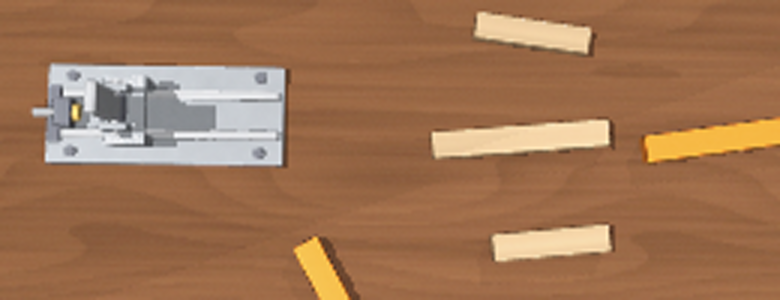

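View pics/crop2.png

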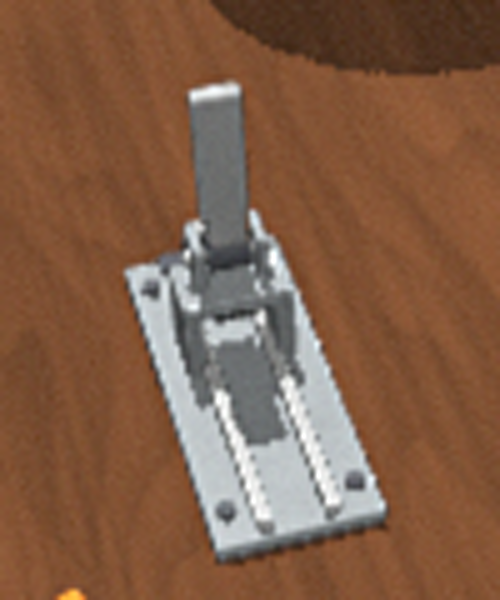

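Run:
```python
from h import *
im,K,T=cam("top")
hsv=cv2.cvtColor(im,cv2.COLOR_BGR2HSV)
m=cv2.inRange(hsv,(90,0,60),(125,60,255)); 
q=np.zeros_like(m); q[205:252,165:262]=255; m&=q
m=cv2.morphologyEx(m,cv2.MORPH_CLOSE,np.ones((5,5)))
m=cv2.morphologyEx(m,cv2.MORPH_OPEN,np.ones((9,9)))
cs,_=cv2.findContours(m,0,2); c=max(cs,key=cv2.contourArea)
print(cv2.contourArea(c),cv2.minAreaRect(c))
P=ray(c[:,0,:],K,T,10)[:,:2].astype(np.float32)
r=cv2.minAreaRect(P); print("plate",r)
ctr=np.array(r[0]); 
B=cv2.boxPoints(r); e=[B[1]-B[0],B[2]-B[1]]; d=max(e,key=np.linalg.norm); d=d/np.linalg.norm(d); d*=np.sign(d[1])
mouth=ctr+10*d
print("x dir",d,np.degrees(np.arctan2(d[1],d[0])),"mouth",mouth)
m=cv2.inRange(hsv,(8,40,170),(28,130,255)); q[:]=0;q[225:248,295:372]=255
cs,_=cv2.findContours(m&q,0,2); c=max(cs,key=cv2.contourArea)
r=cv2.minAreaRect(ray(c[:,0,:],K,T,24)[:,:2].astype(np.float32))
B=cv2.boxPoints(r); e=[B[1]-B[0],B[2]-B[1]]; d=max(e,key=np.linalg.norm); d=d/np.linalg.norm(d); d*=np.sign(d[1])
print("peg",r,np.degrees(np.arctan2(d[1],d[0])))
o=robot.get_obs(); print(R.from_quat(o["tool_rot"]).as_matrix().round(3).tolist())
```

```text
2414.0 ((215.0, 228.0), (32.0, 78.0), 90.0)
plate ((542.5845336914062, 54.63346481323242), (87.47834777832031, 213.0384979248047), 0.8406218886375427)
x dir [-0.014671    0.99989235] 90.84061 mouth [542.43782367  64.63238811]
peg ((525.3955078125, -266.5438537597656), (23.509916305541992, 158.75750732421875), 5.065797328948975) 95.06577
[[-0.95, 0.312, -0.0], [0.312, 0.95, -0.0], [-0.0, -0.0, -1.0]]
```

apply_moves([
  {"dx": -24.3, "dy": -29.7},
  {"dx": -24.3, "dy": -29.7},
  {"dx": -24.3, "dy": -29.7},
  {"dx": -24.3, "dy": -29.7},
  {"dx": -24.3, "dy": -29.7},
  {"dx": -24.3, "dy": -29.7},
  {"dx": -24.3, "dy": -29.7},
  {"dx": -24.3, "dy": -29.7},
  {"dx": -24.3, "dy": -29.7},
  {"dx": -24.3, "dy": -29.7},
  {"dx": -24.3, "dy": -29.7},
  {"dx": -24.3, "dy": -29.7},
])

```text
validation failed for argument at $.ro...
```

apply_moves([
  {"dx": -24.3, "dy": -29.7, "dz": 0, "yaw": 0},
  {"dx": -24.3, "dy": -29.7, "dz": 0, "yaw": 0},
  {"dx": -24.3, "dy": -29.7, "dz": 0, "yaw": 0},
  {"dx": -24.3, "dy": -29.7, "dz": 0, "yaw": 0},
  {"dx": -24.3, "dy": -29.7, "dz": 0, "yaw": 0},
  {"dx": -24.3, "dy": -29.7, "dz": 0, "yaw": 0},
  {"dx": -24.3, "dy": -29.7, "dz": 0, "yaw": 0},
  {"dx": -24.3, "dy": -29.7, "dz": 0, "yaw": 0},
  {"dx": -24.3, "dy": -29.7, "dz": 0, "yaw": 0},
  {"dx": -24.3, "dy": -29.7, "dz": 0, "yaw": 0},
  {"dx": -24.3, "dy": -29.7, "dz": 0, "yaw": 0},
  {"dx": -24.3, "dy": -29.7, "dz": 0, "yaw": 0},
])

```text
time: 1.5
tcp_pos: [361.1, 163.0, 231.5]
tool_rot: [0.158, 0.988, 0.0, 0.0]
wrist_force: [0.5, -1.1, -0.4]
finger_gap: 85.6
```

apply_moves([
  {"dx": -24.1, "dy": -29.7, "dz": 0, "yaw": 0},
  {"dx": -24.1, "dy": -29.7, "dz": 0, "yaw": 0},
  {"dx": -24.1, "dy": -29.7, "dz": 0, "yaw": 0},
  {"dx": -24.1, "dy": -29.7, "dz": 0, "yaw": 0},
  {"dx": -24.1, "dy": -29.7, "dz": 0, "yaw": 0},
  {"dx": -24.1, "dy": -29.7, "dz": 0, "yaw": 0},
  {"dx": -24.1, "dy": -29.7, "dz": 0, "yaw": 0},
  {"dx": -24.1, "dy": -29.7, "dz": 0, "yaw": 0},
  {"dx": -24.1, "dy": -29.7, "dz": 0, "yaw": 0},
  {"dx": -24.1, "dy": -29.7, "dz": 0, "yaw": 0},
  {"dx": -24.1, "dy": -29.7, "dz": 0, "yaw": 0},
  {"dx": -24.1, "dy": -29.7, "dz": 0, "yaw": 0},
])

```text
time: 2.7
tcp_pos: [524.9, -266.0, 231.3]
tool_rot: [0.158, 0.987, 0.0, 0.0]
wrist_force: [0.7, 0.9, -0.6]
finger_gap: 85.3
```

apply_moves([
  {"dx": 0, "dy": 0, "dz": 0, "yaw": 0.1458},
  {"dx": 0, "dy": 0, "dz": 0, "yaw": 0.1458},
  {"dx": 0, "dy": 0, "dz": 0, "yaw": 0.1458},
  {"dx": 0, "dy": 0, "dz": 0, "yaw": 0.1458},
  {"dx": 0, "dy": 0, "dz": 0, "yaw": 0.1458},
  {"dx": 0, "dy": 0, "dz": 0, "yaw": 0.1458},
  {"dx": 0, "dy": 0, "dz": 0, "yaw": 0.1458},
  {"dx": 0, "dy": 0, "dz": 0, "yaw": 0.1458},
  {"dx": 0, "dy": 0, "dz": 0, "yaw": 0},
])

```text
time: 3.6
tcp_pos: [524.5, -264.4, 231.3]
tool_rot: [0.676, 0.737, -0.0, -0.0]
wrist_force: [0.3, -0.1, -0.6]
finger_gap: 85.4
```

```bash
cat > peg.py <<'E'
from h import *
import sys
o=robot.get_obs(); print(o["time"],o["tcp_pos"].round(1),o["qpos"].round(2))
Rt=R.from_quat(o["tool_rot"]).as_matrix(); print("tool x ang",np.degrees(np.arctan2(Rt[1,0],Rt[0,0])))
im,K,T=cam("wrist"); cv2.imwrite(f"pics/{sys.argv[1]}.png",im)
hsv=cv2.cvtColor(im,cv2.COLOR_BGR2HSV)
m=cv2.inRange(hsv,(8,40,185),(28,125,255)); m=cv2.morphologyEx(m,cv2.MORPH_OPEN,np.ones((3,3)))
cs,_=cv2.findContours(m,0,2)
for c in cs:
    if cv2.contourArea(c)<1500: continue
    P=ray(c[:,0,:],K,T,24)[:,:2].astype(np.float32)
    r=cv2.minAreaRect(P); B=cv2.boxPoints(r); e=[B[1]-B[0],B[2]-B[1]]; d=max(e,key=np.linalg.norm); d=d/np.linalg.norm(d); d*=np.sign(d[1])
    dt=Rt.T@np.r_[np.array(r[0])-o["tcp_pos"][:2],0]
    print(cv2.boundingRect(c),np.round(r[0],1),np.round(r[1],1),"ang",np.degrees(np.arctan2(d[1],d[0])),"in tool",dt.round(1))
E
python3 peg.py w1
```

```text
3.6 [ 524.5 -264.4  231.3] [-0.47  0.29  1.72 -0.    1.13 -0.55]
tool x ang 94.89208427061932
(165, 144, 34, 102) [ 434.2 -294.8] [ 24.1 104.6] ang 95.95672 in tool [-22.7 -92.6   0. ]
(349, 143, 52, 103) [ 623.3 -278.1] [104.7  23.7] ang 82.59757 in tool [-22.2  97.3  -0. ]
(265, 92, 26, 161) [ 526.6 -267.4] [ 24.1 159.2] ang 95.136154 in tool [-3.2  1.8 -0. ]
```

Run:
```python
import cv2
a=cv2.imread("pics/w1.png")
cv2.imwrite("pics/w1c.png",cv2.resize(a[70:270,140:420],None,fx=2.8,fy=2.8))
```

```text
(no output)
```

View pics/w1c.png

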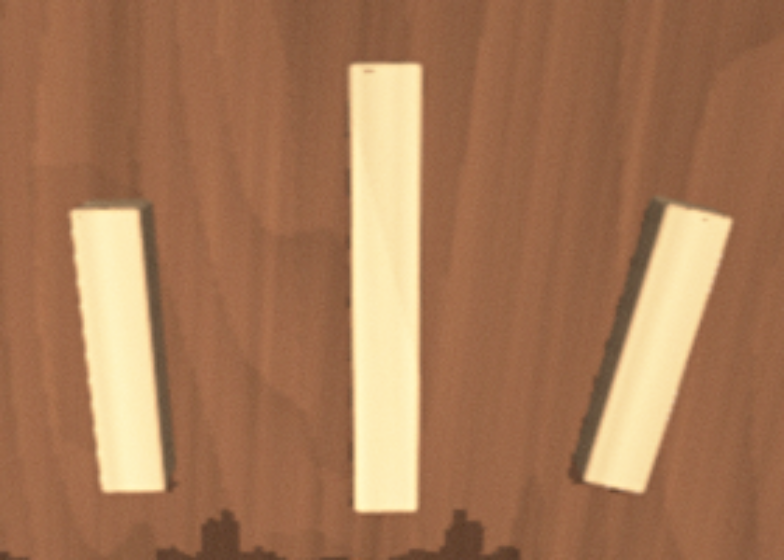

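The crop shows the long peg in the middle, spanning wrist pixels (265..291, 92..253). It measures 159 x 24 mm, and the two flanking pegs measure 105 mm. It is plain wood, so it is the one meant. I'll grasp it 15 mm behind its middle.

apply_moves([
  {"dx": -9, "dy": 0.7, "dz": 20, "yaw": 0},
  {"dx": -9, "dy": 0.7, "dz": 35, "yaw": 0},
  {"dx": 0, "dy": 0, "dz": 35, "yaw": 0},
  {"dx": 0, "dy": 0, "dz": 35, "yaw": 0},
  {"dx": 0, "dy": 0, "dz": 35, "yaw": 0},
  {"dx": 0, "dy": 0, "dz": 25, "yaw": 0},
  {"dx": 0, "dy": 0, "dz": 15, "yaw": 0},
  {"dx": 0, "dy": 0, "dz": 10, "yaw": 0},
  {"dx": 0, "dy": 0, "dz": 6, "yaw": 0},
  {"dx": 0, "dy": 0, "dz": 3, "yaw": 0},
  {"dx": 0, "dy": 0, "dz": 2, "yaw": 0},
  {"dx": 0, "dy": 0, "dz": 0, "yaw": 0},
], gripper=60, grip_force=40)

```text
time: 4.85
tcp_pos: [527.9, -282.4, 10.9]
tool_rot: [0.675, 0.737, 0.0, 0.0]
wrist_force: [-0.9, 0.1, 0.2]
finger_gap: 59.8
```

apply_moves([
  {"dx": 0, "dy": 0, "dz": 0, "yaw": 0},
  {"dx": 0, "dy": 0, "dz": 0, "yaw": 0},
  {"dx": 0, "dy": 0, "dz": 0, "yaw": 0},
  {"dx": 0, "dy": 0, "dz": 0, "yaw": 0},
  {"dx": 0, "dy": 0, "dz": 0, "yaw": 0},
  {"dx": 0, "dy": 0, "dz": 0, "yaw": 0},
  {"dx": 0, "dy": 0, "dz": 0, "yaw": 0},
  {"dx": 0, "dy": 0, "dz": 0, "yaw": 0},
  {"dx": 0, "dy": 0, "dz": 0, "yaw": 0},
  {"dx": 0, "dy": 0, "dz": 0, "yaw": 0},
], gripper=15, grip_force=40)

```text
time: 5.85
tcp_pos: [527.8, -282.3, 10.8]
tool_rot: [0.675, 0.737, 0.0, 0.0]
wrist_force: [-0.2, -0.0, 5.6]
finger_gap: 23.1
```

apply_moves([
  {"dx": 0, "dy": 0, "dz": -2, "yaw": 0},
  {"dx": 0, "dy": 0, "dz": -5, "yaw": 0},
  {"dx": 0, "dy": 0, "dz": -13, "yaw": 0},
  {"dx": 0, "dy": 0, "dz": -20, "yaw": 0},
  {"dx": 0, "dy": 0, "dz": -20, "yaw": 0},
  {"dx": 0, "dy": 0, "dz": -20, "yaw": 0.035},
  {"dx": 0, "dy": 0, "dz": -20, "yaw": 0.035},
  {"dx": 0, "dy": 0, "dz": -20, "yaw": 0},
  {"dx": 0, "dy": 0, "dz": -20, "yaw": 0},
  {"dx": 0, "dy": 0, "dz": 0, "yaw": 0},
])

```text
time: 6.85
tcp_pos: [529.1, -283.1, 153.9]
tool_rot: [0.701, 0.713, 0.001, 0.003]
wrist_force: [0.8, -0.3, -1.8]
finger_gap: 22.4
```

apply_moves([
  {"dx": 15, "dy": 1.5, "dz": 0, "yaw": 0},
  {"dx": 24, "dy": 2, "dz": 0, "yaw": 0},
  {"dx": 24, "dy": 2, "dz": 0, "yaw": 0},
  {"dx": 24, "dy": 2.2, "dz": 0, "yaw": 0},
  {"dx": 24, "dy": 2, "dz": 0, "yaw": 0},
  {"dx": 24, "dy": 2, "dz": 0, "yaw": 0},
  {"dx": 24, "dy": 2, "dz": 0, "yaw": 0},
  {"dx": 24, "dy": 2, "dz": 0, "yaw": 0},
  {"dx": 20, "dy": 2, "dz": 0, "yaw": 0},
  {"dx": 13.6, "dy": 2, "dz": 0, "yaw": 0},
  {"dx": 0, "dy": 0, "dz": 0, "yaw": 0},
  {"dx": 0, "dy": 0, "dz": 0, "yaw": 0},
])

```text
time: 8.05
tcp_pos: [543.1, -65.1, 149.9]
tool_rot: [0.701, 0.714, -0.0, -0.0]
wrist_force: [0.6, -0.6, -0.4]
finger_gap: 23.1
```

```bash
python3 peg.py w2
python3 - <<'E'
from h import *
s,_,_=cam("side")
cv2.imwrite("pics/s2.png",cv2.resize(s[60:360,130:400],None,fx=2,fy=2))
E
```

```text
8.05 [543.1 -65.1 149.9] [-0.12  0.33  1.87 -0.    0.94 -0.14]
tool x ang 91.06185351637646
(241, 46, 70, 286) [543.  -71.3] [ 47.9 226.8] ang 91.108406 in tool [-6.2 -0.2  0. ]
```

View pics/w2.png

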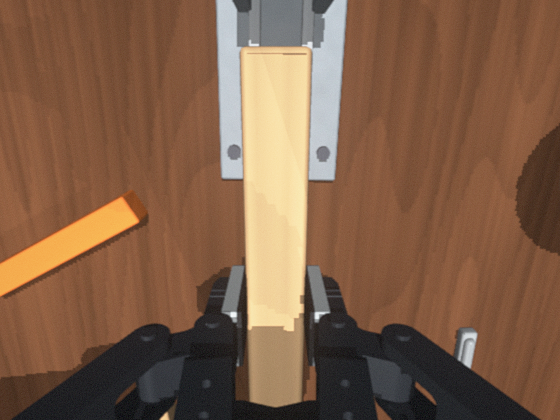

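View pics/s2.png

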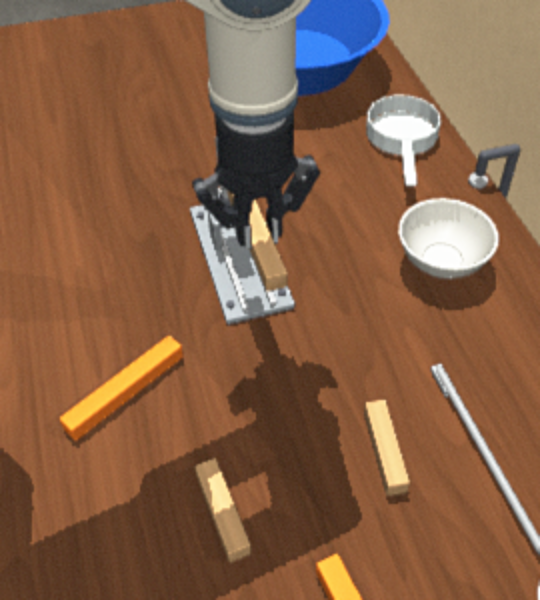

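```bash
cat > hold.py <<'E'
from h import *
import sys
def fitline(pts):
    vx,vy,x,y=cv2.fitLine(np.array(pts,np.float32),cv2.DIST_HUBER,0,.01,.01).ravel(); 
    if vy<0: vx,vy=-vx,-vy
    return np.array([x,y]),np.array([vx,vy])
o=robot.get_obs(); tcp=o["tcp_pos"]; Rt=R.from_quat(o["tool_rot"]).as_matrix()
im,K,T=cam("wrist"); 
hsv=cv2.cvtColor(im,cv2.COLOR_BGR2HSV)
g=cv2.inRange(hsv,(0,0,90),(180,70,255))
w=cv2.inRange(hsv,(8,60,150),(30,200,255))
L=[];Rr=[]
for r in range(20,170,3):
    a=np.flatnonzero(g[r,180:250]);b=np.flatnonzero(g[r,300:380])
    # left-most / right-most sustained pixel
    if len(a)>5: L.append((180+a[0]-.5,r))
    if len(b)>5: Rr.append((300+b[-1]+.5,r))
tool=lambda P:(np.c_[P[:,:2]-tcp[:2],np.zeros(len(P))]@Rt)[:,:2]
Lt=tool(ray(L,K,T,10));Rtt=tool(ray(Rr,K,T,10))
l0,ld=fitline(Lt);r0,rd=fitline(Rtt)
f=lambda p,d,x:p[1]+d[1]/d[0]*(x-p[0])
for x in (-20,0,80): print("plate at tool x",x,"left y",round(f(l0,ld,x),2),"right",round(f(r0,rd,x),2),"mid",round((f(l0,ld,x)+f(r0,rd,x))/2,2))
# near end of plate
E=[]
for c in list(range(226,240,2))+list(range(315,332,2)):
    a=np.flatnonzero(g[100:200,c]); E.append((c,100+a[-1]+.5))
print("end px",E[0],E[-1],"tool",tool(ray(E,K,T,10)).mean(0))
zt=tcp[2]-10.8+24
pl=[];pr=[]
for r in range(62,230,4):
    a=np.flatnonzero(w[r,230:320]); pl.append((230+a[0]-.5,r));pr.append((230+a[-1]+.5,r))
l0,ld=fitline(tool(ray(pl,K,T,zt)));r0,rd=fitline(tool(ray(pr,K,T,zt)))
for x in (0,80): print("peg at x",x,f(l0,ld,x).round(2),f(r0,rd,x).round(2))
E=[(c,np.flatnonzero(w[20:100,c])[0]+20-.5) for c in range(250,304,4)]
print("peg front",E[0],tool(ray(E,K,T,zt)).mean(0))
E
python3 hold.py
```

```text
plate at tool x -20 left y -44.25 right 46.02 mid 0.88
plate at tool x 0 left y -43.9 right 46.32 mid 1.21
plate at tool x 80 left y -42.51 right 47.53 mid 2.51
end px (226, np.float64(178.5)) (331, np.float64(179.5)) tool [12.18013966  6.06824001]
peg at x 0 -12.14 11.72
peg at x 80 -11.81 11.51
peg front (250, np.float64(46.5)) [9.45050236e+01 8.04007525e-02]
```

apply_moves([
  {"dx": 5.5, "dy": 0.75, "dz": 5, "yaw": 0},
  {"dx": 5.5, "dy": 0.75, "dz": 10, "yaw": 0},
  {"dx": 0, "dy": 0, "dz": 20, "yaw": 0.016},
  {"dx": 0, "dy": 0, "dz": 20, "yaw": 0},
  {"dx": 0, "dy": 0, "dz": 20, "yaw": 0},
  {"dx": 0, "dy": 0, "dz": 15, "yaw": 0},
  {"dx": 0, "dy": 0, "dz": 10, "yaw": 0},
  {"dx": 0, "dy": 0, "dz": 5, "yaw": 0},
  {"dx": 0, "dy": 0, "dz": 0, "yaw": 0},
  {"dx": 0, "dy": 0, "dz": 0, "yaw": 0},
])

```text
time: 9.2
tcp_pos: [545.1, -54.3, 45.7]
tool_rot: [0.707, 0.708, 0.0, 0.0]
wrist_force: [0.1, 0.2, -0.5]
finger_gap: 22.7
```

Run:
```python
from h import *
print(robot.get_obs()["tcp_pos"])
im,K,T=cam("wrist"); cv2.imwrite("pics/w3.png",im)
im,K,T=cam("side"); cv2.imwrite("pics/s3.png",cv2.resize(im[80:280,150:350],None,fx=3,fy=3,interpolation=cv2.INTER_CUBIC))
```

```text
[545.0664365  -54.25049807  45.65545738]
```

View pics/w3.png

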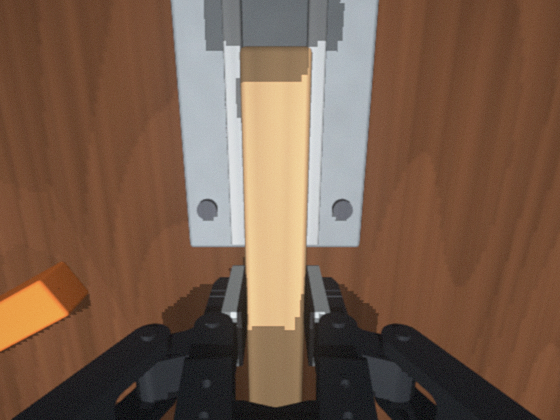

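View pics/s3.png

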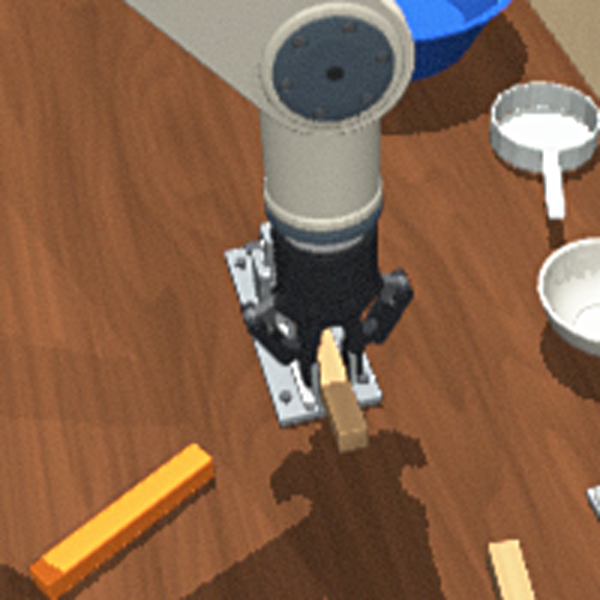

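The wrist view shows the peg centred between the rails, with the left rail at cols 228-243 and the right at 308-323. The plate end is at row 247. I'll check this numerically before going down.

```bash
sed -e 's/180:250/150:215/; s/180+a\[0\]/150+a[0]/; s/range(20,170,3)/range(60,235,3)/; s/300:380/335:400/; s/300+b/335+b/; s/range(226,240,2)/range(195,225,3)/; s/range(315,332,2)/range(326,355,3)/; s/g\[100:200,c\]/g[225:262,c]/;s/100+a\[-1\]/225+a[-1]/' hold.py > hold2.py; python3 hold2.py
```

```text
plate at tool x -20 left y -45.69 right 44.11 mid -0.79
plate at tool x 0 left y -45.67 right 44.09 mid -0.79
plate at tool x 80 left y -45.62 right 44.0 mid -0.81
end px (195, np.float64(246.5)) (353, np.float64(246.5)) tool [ 1.42777051 -0.77373205]
peg at x 0 -12.07 11.49
peg at x 80 -11.69 11.45
peg front (250, np.float64(79.5)) [8.74505015e+01 3.35259041e-02]
```

apply_moves([
  {"dx": 0, "dy": -0.5, "dz": 6, "yaw": 0},
  {"dx": 0, "dy": 0, "dz": 6, "yaw": 0},
  {"dx": 0, "dy": 0, "dz": 4, "yaw": 0},
  {"dx": 0, "dy": 0, "dz": 3, "yaw": 0},
  {"dx": 0, "dy": 0, "dz": 2, "yaw": 0},
  {"dx": 0, "dy": 0, "dz": 1.5, "yaw": 0},
  {"dx": 0, "dy": 0, "dz": 1, "yaw": 0},
  {"dx": 0, "dy": 0, "dz": 0, "yaw": 0},
])

```text
time: 10.15
tcp_pos: [544.2, -54.2, 21.7]
tool_rot: [0.707, 0.708, -0.0, -0.0]
wrist_force: [-0.2, 0.5, -0.6]
finger_gap: 22.9
```

apply_moves([
  {"dx": 0, "dy": 0, "dz": 0.4, "yaw": 0},
  {"dx": 0, "dy": 0, "dz": 0.3, "yaw": 0},
  {"dx": 0, "dy": 0, "dz": 0, "yaw": 0},
])

```text
time: 10.45
tcp_pos: [544.2, -54.2, 21.1]
tool_rot: [0.707, 0.708, 0.0, 0.0]
wrist_force: [-0.6, 0.3, -0.4]
finger_gap: 23.0
```

Run:
```python
from h import *
im,K,T=cam("wrist"); cv2.imwrite("pics/w4.png",im)
print(robot.get_obs()["wrist_force"])
```

```text
[-1.26431572 -0.08004627 -1.36720482]
```

View pics/w4.png

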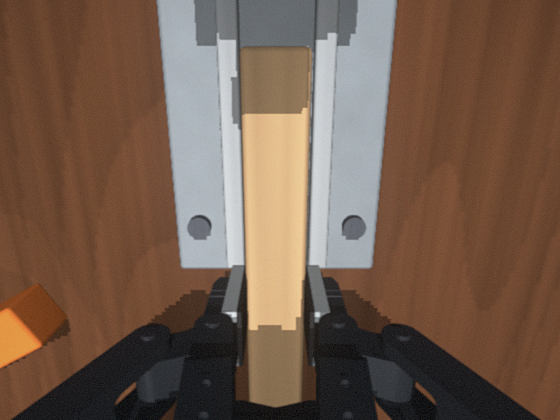

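apply_moves([
  {"dx": 0, "dy": 0, "dz": 0, "yaw": 0},
  {"dx": 0, "dy": 0, "dz": 0, "yaw": 0},
  {"dx": 0, "dy": 0, "dz": 0, "yaw": 0},
  {"dx": 0, "dy": 0, "dz": 0, "yaw": 0},
  {"dx": 0, "dy": 0, "dz": 0, "yaw": 0},
  {"dx": 0, "dy": 0, "dz": -5, "yaw": 0},
  {"dx": 0, "dy": 0, "dz": -15, "yaw": 0},
  {"dx": 0, "dy": 0, "dz": -20, "yaw": 0},
  {"dx": 0, "dy": 0, "dz": -20, "yaw": 0},
], gripper=50)

```text
time: 11.4
tcp_pos: [544.3, -54.2, 82.7]
tool_rot: [0.707, 0.708, 0.0, 0.0]
wrist_force: [-0.2, -0.4, 0.7]
finger_gap: 50.7
```

apply_moves([
  {"dx": -15, "dy": 0, "dz": 0, "yaw": 0},
  {"dx": -20, "dy": 0, "dz": 0, "yaw": 0},
  {"dx": -20, "dy": 0, "dz": 0, "yaw": 0},
  {"dx": -20, "dy": 0, "dz": 0, "yaw": 0},
  {"dx": -17, "dy": 0, "dz": 0, "yaw": 0},
  {"dx": 0, "dy": 0, "dz": 0, "yaw": 0},
  {"dx": 0, "dy": 0, "dz": 0, "yaw": 0},
], gripper=0)

```text
time: 12.1
tcp_pos: [544.1, -146.6, 81.0]
tool_rot: [0.707, 0.707, -0.0, -0.0]
wrist_force: [-0.3, 0.6, 0.4]
finger_gap: -0.2
```

```bash
python3 peg.py w5
python3 - <<'E'
from h import *
im,K,T=cam("side"); cv2.imwrite("pics/s5.png",cv2.resize(im[80:280,150:350],None,fx=3,fy=3,interpolation=cv2.INTER_CUBIC))
E
```

```text
12.1 [ 544.1 -146.6   81. ] [-0.27  0.45  1.88  0.    0.81 -0.27]
tool x ang 90.02029544046431
(250, 0, 52, 194) [543.9 -73.5] [25.  96.4] ang 90.06171 in tool [73.1 -0.2  0. ]
```

View pics/w5.png

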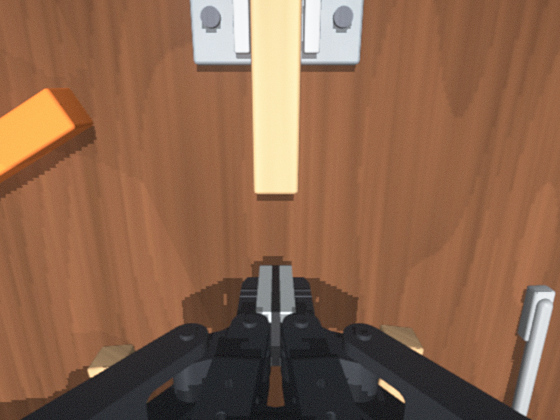

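View pics/s5.png

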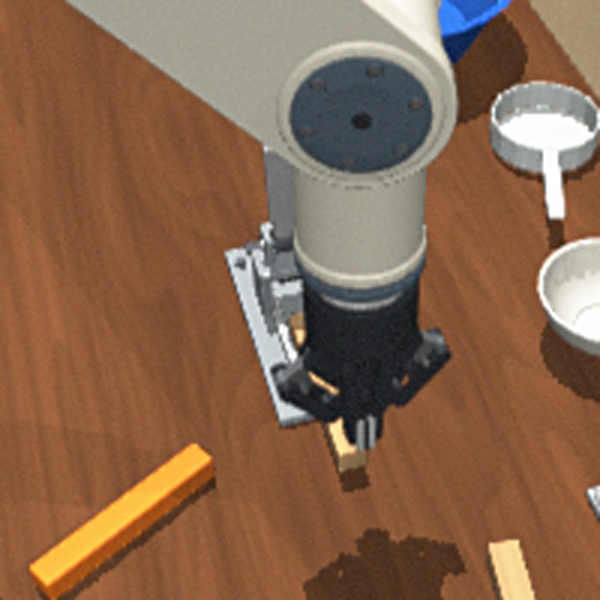

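Run:
```python
from h import *
o=robot.get_obs();im,K,T=cam("wrist");Rt=R.from_quat(o["tool_rot"]).as_matrix()
for px,z in (((276,193.5),34),((276,193.5),35),((230,64),10),((330,64),10)):
    print(px,((ray(px,K,T,z)[0]-o["tcp_pos"])@Rt).round(1))
```

```text
(276, 193.5) [27.5  0.2 47. ]
(276, 193.5) [27.8  0.2 46. ]
(230, 64) [ 93.3 -24.6  71. ]
(330, 64) [93.3 29.4 71. ]
```

apply_moves([
  {"dx": 0, "dy": 0, "dz": 10, "yaw": 0},
  {"dx": 0, "dy": 0, "dz": 18, "yaw": 0},
  {"dx": 0, "dy": 0, "dz": 15, "yaw": 0},
  {"dx": 0, "dy": 0, "dz": 10, "yaw": 0},
  {"dx": 0, "dy": 0, "dz": 4, "yaw": 0},
  {"dx": 0, "dy": 0, "dz": 2, "yaw": 0},
  {"dx": 4, "dy": 0, "dz": 0, "yaw": 0},
  {"dx": 5, "dy": 0, "dz": 0, "yaw": 0},
  {"dx": 3, "dy": 0, "dz": 0, "yaw": 0},
  {"dx": 1.5, "dy": 0, "dz": 0, "yaw": 0},
  {"dx": 1.5, "dy": 0, "dz": 0, "yaw": 0},
  {"dx": 1.5, "dy": 0, "dz": 0, "yaw": 0},
])

```text
time: 13.45
tcp_pos: [544.5, -129.7, 22.3]
tool_rot: [0.707, 0.708, 0.0, 0.0]
wrist_force: [0.5, 0.1, 0.9]
finger_gap: -0.1
```

apply_moves([
  {"dx": 1.5, "dy": 0, "dz": 0, "yaw": 0},
  {"dx": 2, "dy": 0, "dz": 0, "yaw": 0},
  {"dx": 2, "dy": 0, "dz": 0, "yaw": 0},
  {"dx": 2, "dy": 0, "dz": 0, "yaw": 0},
  {"dx": 2, "dy": 0, "dz": 0, "yaw": 0},
  {"dx": 2, "dy": 0, "dz": 0, "yaw": 0},
  {"dx": 2, "dy": 0, "dz": 0, "yaw": 0},
  {"dx": 2, "dy": 0, "dz": 0, "yaw": 0},
  {"dx": 2, "dy": 0, "dz": 0, "yaw": 0},
  {"dx": 2, "dy": 0, "dz": 0, "yaw": 0},
  {"dx": 2, "dy": 0, "dz": 0, "yaw": 0},
  {"dx": 2, "dy": 0, "dz": 0, "yaw": 0},
])

```text
time: 14.65
tcp_pos: [544.3, -106.0, 22.1]
tool_rot: [0.707, 0.708, 0.0, -0.0]
wrist_force: [0.0, -1.7, 0.5]
finger_gap: 0.3
```

Run:
```python
from h import *
o=robot.get_obs();im,K,T=cam("wrist"); cv2.imwrite("pics/w6.png",im); print(o["tcp_pos"],o["wrist_force"])
im,K,T=cam("side"); cv2.imwrite("pics/s6.png",cv2.resize(im[80:280,150:350],None,fx=3,fy=3,interpolation=cv2.INTER_CUBIC))
```

```text
[ 544.28797879 -106.04598214   22.07426338] [ 0.03916327 -1.68522196  0.52184234]
```

View pics/w6.png

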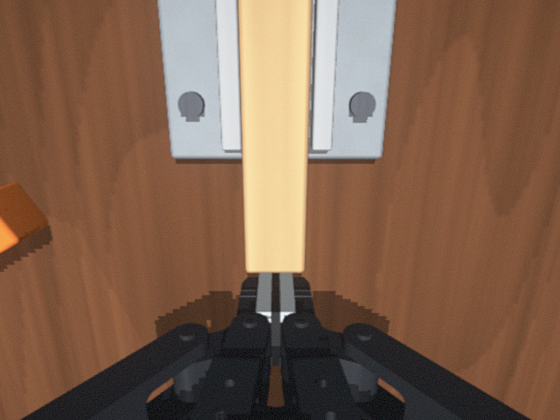

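apply_moves([
  {"dx": 2, "dy": 0, "dz": 0, "yaw": 0},
  {"dx": 2, "dy": 0, "dz": 0, "yaw": 0},
  {"dx": 2, "dy": 0, "dz": 0, "yaw": 0},
  {"dx": 2, "dy": 0, "dz": 0, "yaw": 0},
  {"dx": 2, "dy": 0, "dz": 0, "yaw": 0},
  {"dx": 2, "dy": 0, "dz": 0, "yaw": 0},
  {"dx": 2, "dy": 0, "dz": 0, "yaw": 0},
  {"dx": 2, "dy": 0, "dz": 0, "yaw": 0},
  {"dx": 2, "dy": 0, "dz": 0, "yaw": 0},
  {"dx": 2, "dy": 0, "dz": 0, "yaw": 0},
  {"dx": 2, "dy": 0, "dz": 0, "yaw": 0},
])

```text
time: 15.85
tcp_pos: [544.3, -84.1, 22.1]
tool_rot: [0.707, 0.708, 0.0, 0.0]
wrist_force: [0.7, -1.2, -0.7]
finger_gap: -0.1
```

apply_moves([
  {"dx": 2, "dy": 0, "dz": 0, "yaw": 0},
  {"dx": 2, "dy": 0, "dz": 0, "yaw": 0},
  {"dx": 2, "dy": 0, "dz": 0, "yaw": 0},
  {"dx": 2, "dy": 0, "dz": 0, "yaw": 0},
  {"dx": 2, "dy": 0, "dz": 0, "yaw": 0},
  {"dx": 2, "dy": 0, "dz": 0, "yaw": 0},
  {"dx": 2, "dy": 0, "dz": 0, "yaw": 0},
  {"dx": 2, "dy": 0, "dz": 0, "yaw": 0},
  {"dx": 2, "dy": 0, "dz": 0, "yaw": 0},
  {"dx": 1, "dy": 0, "dz": 0, "yaw": 0},
])

```text
time: 16.85
tcp_pos: [544.2, -65.0, 22.1]
tool_rot: [0.706, 0.708, -0.0, -0.0]
wrist_force: [0.1, -0.5, -0.3]
finger_gap: 0.0
```

Run:
```python
from h import *
o=robot.get_obs();im,K,T=cam("wrist"); cv2.imwrite("pics/w7.png",im); print(o["tcp_pos"],o["wrist_force"])
im,K,T=cam("top"); cv2.imwrite("pics/t7.png",cv2.resize(im[190:290,160:300],None,fx=5,fy=5,interpolation=cv2.INTER_CUBIC))
```

```text
[544.19636648 -65.03450248  22.07286959] [ 0.1315267  -0.52266135 -0.33279688]
```

View pics/w7.png

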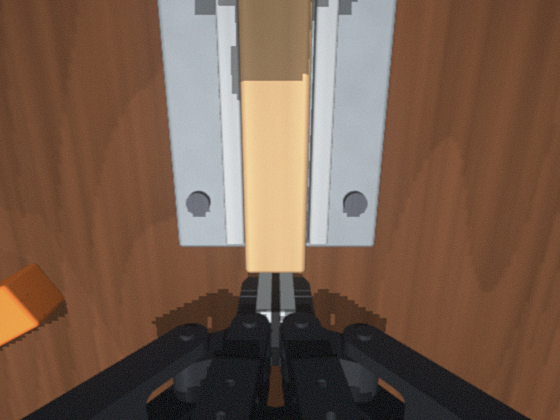

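View pics/t7.png

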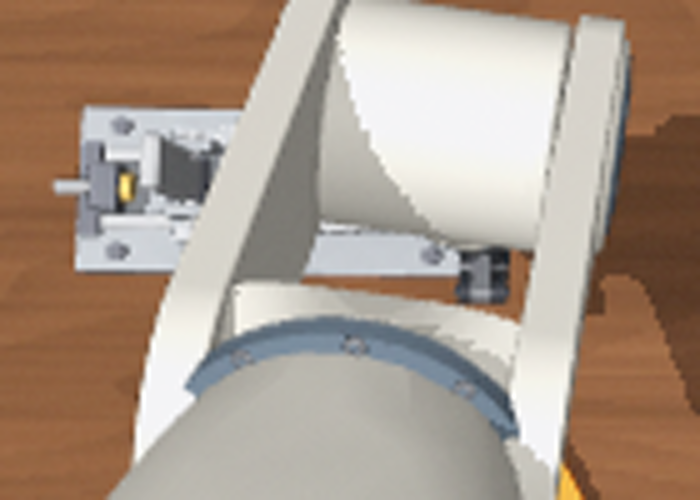

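Run:
```python
from h import *
im,K,T=cam("top")
m=np.array([544.2,65-1.0]) # mouth est: tool holder x -128.7 at y -65 => y=63.7
h=cv2.cvtColor(im,cv2.COLOR_BGR2HSV)
mk=cv2.inRange(h,(18,110,110),(35,255,255)); ys,xs=np.nonzero(mk[215:240,175:200]); xs=xs+175;ys=ys+215
print(xs.min(),xs.max(),ys.min(),ys.max())
for c in (xs.min()-.5,xs.max()+.5):
    for z in (22,30): print(c,z,(ray((c,ys.mean()),K,T,z)[0][1]-63.7).round(1))
# stop block edges: cols of dark block along row 227
print(h[228,174:200,2].tolist())
print("top edge face guess: z34", [(c,(ray((c,222),K,T,34)[0][1]-63.7).round(1)) for c in range(176,190,2)])
```

```text
184 186 225 229
183.5 22 73.6
183.5 30 71.7
186.5 22 65.5
186.5 30 63.7
[159, 162, 158, 118, 168, 161, 160, 157, 158, 102, 240, 243, 103, 129, 143, 146, 190, 128, 93, 96, 95, 95, 92, 90, 97, 90]
top edge face guess: z34 [(176, np.float64(91.4)), (178, np.float64(86.1)), (180, np.float64(80.7)), (182, np.float64(75.4)), (184, np.float64(70.1)), (186, np.float64(64.8)), (188, np.float64(59.4))]
```

apply_moves([
  {"dx": 1.5, "dy": 0, "dz": 0, "yaw": 0},
  {"dx": 1.5, "dy": 0, "dz": 0, "yaw": 0},
  {"dx": 1.5, "dy": 0, "dz": 0, "yaw": 0},
  {"dx": 1.5, "dy": 0, "dz": 0, "yaw": 0},
  {"dx": 1.5, "dy": 0, "dz": 0, "yaw": 0},
  {"dx": 1.5, "dy": 0, "dz": 0, "yaw": 0},
  {"dx": 1, "dy": 0, "dz": 0, "yaw": 0},
  {"dx": 1, "dy": 0, "dz": 0, "yaw": 0},
])

```text
time: 17.8
tcp_pos: [544.3, -54.1, 22.1]
tool_rot: [0.707, 0.708, 0.0, 0.0]
wrist_force: [-0.5, -0.4, 0.8]
finger_gap: -0.2
```

apply_moves([
  {"dx": 1, "dy": 0, "dz": 0, "yaw": 0},
  {"dx": 1, "dy": 0, "dz": 0, "yaw": 0},
  {"dx": 1, "dy": 0, "dz": 0, "yaw": 0},
  {"dx": 1, "dy": 0, "dz": 0, "yaw": 0},
])

```text
time: 18.2
tcp_pos: [544.2, -50.2, 22.1]
tool_rot: [0.707, 0.708, 0.0, 0.0]
wrist_force: [0.1, -0.4, 0.8]
finger_gap: -0.0
```

apply_moves([
  {"dx": 1, "dy": 0, "dz": 0, "yaw": 0},
  {"dx": 1, "dy": 0, "dz": 0, "yaw": 0},
  {"dx": 1, "dy": 0, "dz": 0, "yaw": 0},
])

```text
time: 18.5
tcp_pos: [544.2, -47.2, 22.1]
tool_rot: [0.707, 0.708, 0.0, 0.0]
wrist_force: [0.0, -0.6, 0.6]
finger_gap: 0.0
```

apply_moves([
  {"dx": 0.7, "dy": 0, "dz": 0, "yaw": 0},
  {"dx": 0.7, "dy": 0, "dz": 0, "yaw": 0},
  {"dx": 0.6, "dy": 0, "dz": 0, "yaw": 0},
])

```text
time: 18.8
tcp_pos: [544.2, -45.2, 22.1]
tool_rot: [0.707, 0.708, -0.0, 0.0]
wrist_force: [0.2, -1.6, 0.2]
finger_gap: 0.1
```

apply_moves([
  {"dx": 0.5, "dy": 0, "dz": 0, "yaw": 0},
  {"dx": 0.5, "dy": 0, "dz": 0, "yaw": 0},
  {"dx": 0.5, "dy": 0, "dz": 0, "yaw": 0},
])

```text
time: 19.1
tcp_pos: [544.2, -43.7, 22.1]
tool_rot: [0.707, 0.708, -0.0, -0.0]
wrist_force: [-0.2, -0.7, -0.4]
finger_gap: 0.1
```

apply_moves([
  {"dx": 0.5, "dy": 0, "dz": 0, "yaw": 0},
  {"dx": 0.5, "dy": 0, "dz": 0, "yaw": 0},
  {"dx": 0.5, "dy": 0, "dz": 0, "yaw": 0},
])

```text
time: 19.4
tcp_pos: [544.2, -42.2, 22.1]
tool_rot: [0.707, 0.708, -0.0, -0.0]
wrist_force: [-0.1, 0.1, 0.4]
finger_gap: 0.1
```

Front end should be near holder x 65 now, with no contact yet. I'll look at the button, then carry on in small steps.

Run:
```python
from h import *
im,K,T=cam("top"); cv2.imwrite("pics/t8.png",cv2.resize(im[205:250,165:225],None,fx=10,fy=10,interpolation=cv2.INTER_CUBIC))
```

```text
(no output)
```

View pics/t8.png

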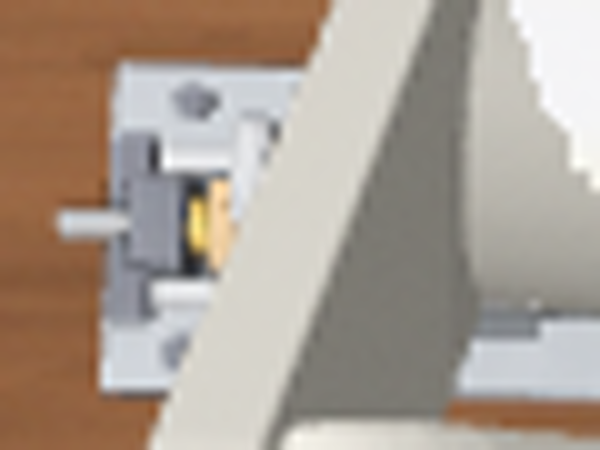

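apply_moves([
  {"dx": 0.5, "dy": 0, "dz": 0, "yaw": 0},
  {"dx": 0.5, "dy": 0, "dz": 0, "yaw": 0},
])

```text
time: 19.65
tcp_pos: [544.2, -41.2, 22.1]
tool_rot: [0.707, 0.708, -0.0, 0.0]
wrist_force: [-0.6, -1.0, 0.1]
finger_gap: -0.2
```

apply_moves([
  {"dx": 0.5, "dy": 0, "dz": 0, "yaw": 0},
  {"dx": 0.5, "dy": 0, "dz": 0, "yaw": 0},
])

```text
time: 19.85
tcp_pos: [544.2, -40.2, 22.1]
tool_rot: [0.707, 0.708, -0.0, -0.0]
wrist_force: [-0.1, -0.1, 0.3]
finger_gap: 0.2
```

The top view shows the peg's front at crop x≈210, touching the brass button at 190-208. About 5 mm should remain to the stop block.

apply_moves([
  {"dx": 0.5, "dy": 0, "dz": 0, "yaw": 0},
  {"dx": 0.5, "dy": 0, "dz": 0, "yaw": 0},
])

```text
time: 20.05
tcp_pos: [544.2, -39.2, 22.1]
tool_rot: [0.707, 0.708, -0.0, -0.0]
wrist_force: [1.1, -1.0, -0.5]
finger_gap: -0.1
```

apply_moves([
  {"dx": 0.4, "dy": 0, "dz": 0, "yaw": 0},
  {"dx": 0.4, "dy": 0, "dz": 0, "yaw": 0},
])

```text
time: 20.25
tcp_pos: [544.1, -38.4, 22.1]
tool_rot: [0.707, 0.708, -0.0, -0.0]
wrist_force: [-0.5, -0.7, 0.8]
finger_gap: -0.0
```

apply_moves([
  {"dx": 0.4, "dy": 0, "dz": 0, "yaw": 0},
  {"dx": 0.3, "dy": 0, "dz": 0, "yaw": 0},
])

```text
time: 20.45
tcp_pos: [544.2, -37.7, 22.1]
tool_rot: [0.707, 0.708, -0.0, -0.0]
wrist_force: [0.6, -1.4, 0.7]
finger_gap: -0.1
```

apply_moves([
  {"dx": 0.3, "dy": 0, "dz": 0, "yaw": 0},
  {"dx": 0.3, "dy": 0, "dz": 0, "yaw": 0},
])

```text
time: 20.65
tcp_pos: [544.2, -37.1, 22.1]
tool_rot: [0.707, 0.708, -0.0, -0.0]
wrist_force: [0.0, -1.6, 0.8]
finger_gap: -0.7
```

apply_moves([
  {"dx": 0.3, "dy": 0, "dz": 0, "yaw": 0},
  {"dx": 0.3, "dy": 0, "dz": 0, "yaw": 0},
])

```text
time: 20.85
tcp_pos: [544.2, -36.6, 22.1]
tool_rot: [0.706, 0.708, -0.0, 0.0]
wrist_force: [0.2, -3.7, 0.8]
finger_gap: -0.2
```

apply_moves([
  {"dx": 0.3, "dy": 0, "dz": 0, "yaw": 0},
  {"dx": 0.3, "dy": 0, "dz": 0, "yaw": 0},
])

```text
time: 21.05
tcp_pos: [544.2, -36.5, 22.1]
tool_rot: [0.706, 0.708, -0.0, 0.0]
wrist_force: [0.3, -8.1, 0.2]
finger_gap: 0.1
```

apply_moves([
  {"dx": 0.3, "dy": 0, "dz": 0, "yaw": 0},
  {"dx": 0.3, "dy": 0, "dz": 0, "yaw": 0},
])

```text
time: 21.25
tcp_pos: [544.3, -36.4, 22.2]
tool_rot: [0.706, 0.708, -0.0, 0.001]
wrist_force: [0.1, -10.6, 0.9]
finger_gap: 0.1
```

Run:
```python
from h import *
im,K,T=cam("top"); cv2.imwrite("pics/t9.png",cv2.resize(im[205:250,165:225],None,fx=10,fy=10,interpolation=cv2.INTER_CUBIC))
```

```text
(no output)
```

View pics/t9.png

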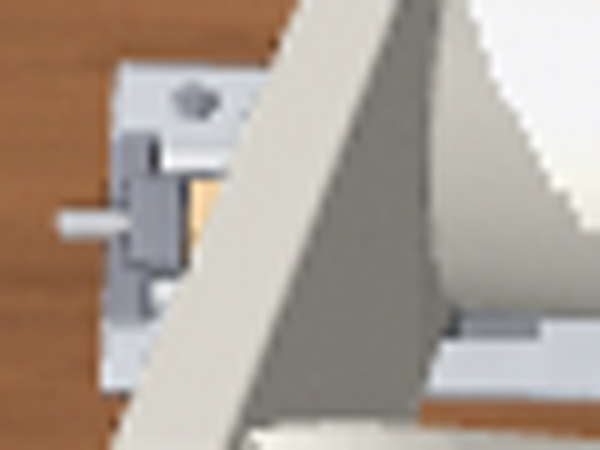

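The wrist force rose to 10.6 N while the TCP stopped at y≈-36.4, and the button is no longer visible between peg and block. So the peg is home on the stop, at holder x≈71. I'll back off, rise and check that the tail stayed.

apply_moves([
  {"dx": -0.5, "dy": 0, "dz": 0, "yaw": 0},
  {"dx": -0.7, "dy": 0, "dz": 0, "yaw": 0},
  {"dx": -2, "dy": 0, "dz": 0, "yaw": 0},
  {"dx": -6, "dy": 0, "dz": 0, "yaw": 0},
  {"dx": -6, "dy": 0, "dz": 0, "yaw": 0},
  {"dx": 0, "dy": 0, "dz": 0, "yaw": 0},
])

```text
time: 21.9
tcp_pos: [544.2, -51.2, 22.1]
tool_rot: [0.707, 0.707, 0.0, 0.0]
wrist_force: [-0.2, 0.4, 0.6]
finger_gap: -0.3
```

```bash
cat > tail.py <<'E'
from h import *
import sys
o=robot.get_obs();im,K,T=cam("wrist");Rt=R.from_quat(o["tool_rot"]).as_matrix()
cv2.imwrite(f"pics/{sys.argv[1]}.png",im)
h=cv2.cvtColor(im,cv2.COLOR_BGR2HSV); w=cv2.inRange(h,(8,60,110),(30,200,255))
w[320:]=0
n,l,st,_=cv2.connectedComponentsWithStats(w)
j=[i for i in range(1,n) if st[i,0]<276<st[i,0]+st[i,2] and st[i,4]>1500]
print(st[j])
for i in j:
    r=np.median([np.flatnonzero(l[:,c]==i)[-1]+.5 for c in range(266,286,3)])
    P=ray((276,r),K,T,34)[0]; print("row",r,"tail y",P[1].round(2),"holder x",(P[1]-63.6).round(2),"tool z",o["tcp_pos"].round(1))
E
python3 tail.py w10
```

```text
[[  238     0    74   239 16096]]
row 238.5 tail y -24.65 holder x -88.25 tool z [544.2 -51.2  22.1]
```

View pics/w10.png

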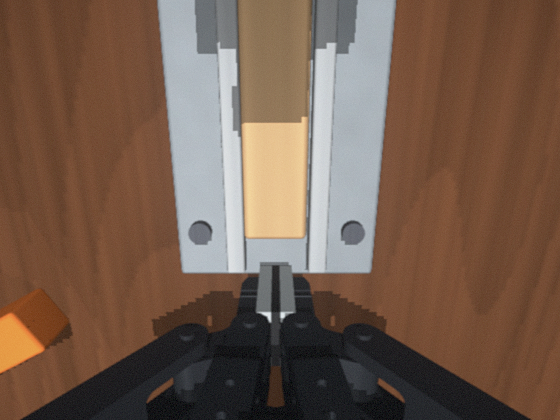

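Tail edge is at row 238, y≈-24.7, which matches the contact position, so the peg did not spring back. Next I'll rise and go to the lever.

apply_moves([
  {"dx": 0, "dy": 0, "dz": -10, "yaw": 0},
  {"dx": 0, "dy": 0, "dz": -20, "yaw": 0},
  {"dx": 0, "dy": 0, "dz": -25, "yaw": 0},
  {"dx": 0, "dy": 0, "dz": -25, "yaw": 0},
  {"dx": 0, "dy": 0, "dz": -25, "yaw": 0},
  {"dx": 0, "dy": 0, "dz": -15, "yaw": 0},
  {"dx": 0, "dy": 0, "dz": -8, "yaw": 0},
  {"dx": 0, "dy": 0, "dz": 0, "yaw": 0},
])

```text
time: 22.75
tcp_pos: [544.8, -50.5, 151.4]
tool_rot: [0.706, 0.708, 0.001, 0.001]
wrist_force: [0.0, 0.7, 0.4]
finger_gap: -0.2
```

```bash
python3 tail.py w11
python3 - <<'E'
from h import *
im,K,T=cam("top"); cv2.imwrite("pics/t11.png",cv2.resize(im[195:260,165:265],None,fx=7,fy=7,interpolation=cv2.INTER_CUBIC))
im,K,T=cam("side"); cv2.imwrite("pics/s11.png",cv2.resize(im[80:280,150:350],None,fx=3,fy=3,interpolation=cv2.INTER_CUBIC))
E
```

```text
[[     0      0    560    320 143465]
 [   256     27     36    142   4909]]
row 251.5 tail y -90.34 holder x -153.94 tool z [544.8 -50.5 151.4]
row 168.5 tail y -24.83 holder x -88.43 tool z [544.8 -50.5 151.4]
```

View pics/w11.png

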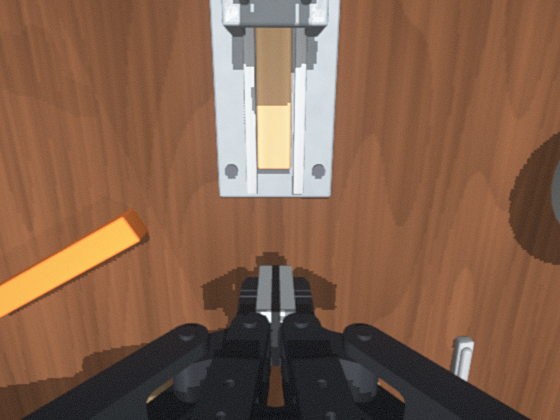

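View pics/t11.png

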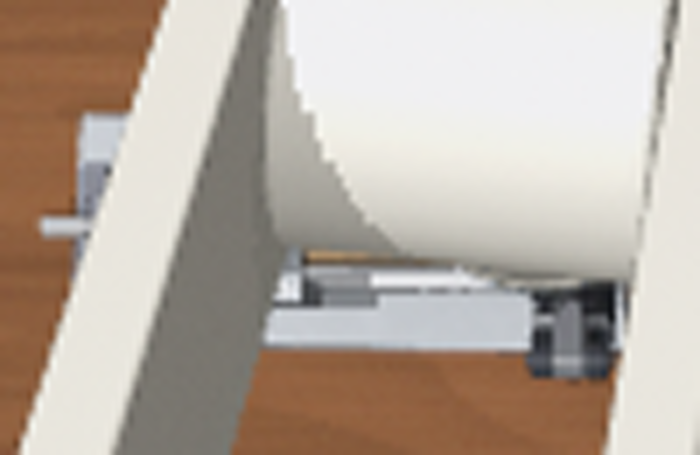

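View pics/s11.png

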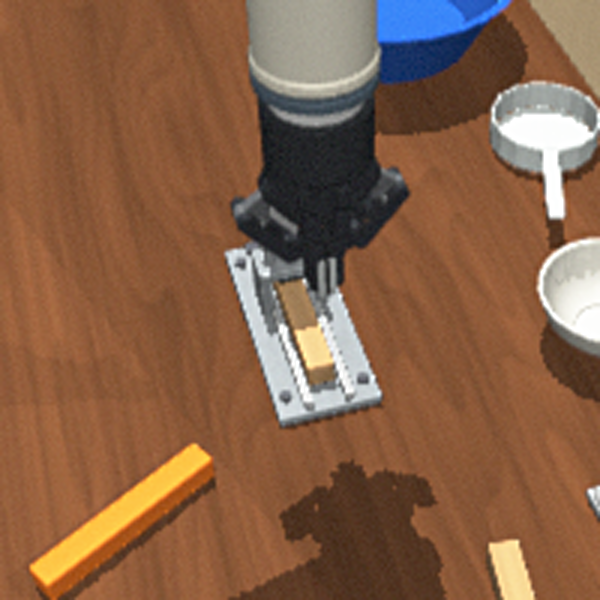

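apply_moves([
  {"dx": 10, "dy": 0, "dz": 0, "yaw": 0},
  {"dx": 18, "dy": 0, "dz": 0, "yaw": 0},
  {"dx": 20, "dy": 0, "dz": 0, "yaw": 0},
  {"dx": 20, "dy": 0, "dz": 0, "yaw": 0},
  {"dx": 15, "dy": 0, "dz": 0, "yaw": 0},
  {"dx": 10, "dy": 0, "dz": 0, "yaw": 0},
  {"dx": 7, "dy": 0, "dz": 0, "yaw": 0},
  {"dx": 0, "dy": 0, "dz": 0, "yaw": 0},
  {"dx": 0, "dy": 0, "dz": 0, "yaw": 0},
])

```text
time: 23.8
tcp_pos: [544.0, 49.2, 150.0]
tool_rot: [0.707, 0.708, -0.0, 0.0]
wrist_force: [0.8, 0.0, 1.1]
finger_gap: 0.2
```

Run:
```python
from h import *
o=robot.get_obs();im,K,T=cam("wrist"); cv2.imwrite("pics/w12.png",im)
print(o["tcp_pos"],o["wrist_force"])
# predicted bar top outline at z183: x 17..27, y+-13
my=63.6;mx=544.2
P=[(mx+s*13,my+x,183) for x in (17,27) for s in (-1,1)]
print(proj(P,K,T).round(0).tolist())
```

```text
[544.02097418  49.21761433 150.04506741] [0.82208194 0.0223063  1.07580503]
[[237.0, 250.0], [316.0, 251.0], [236.0, 222.0], [317.0, 222.0]]
```

View pics/w12.png

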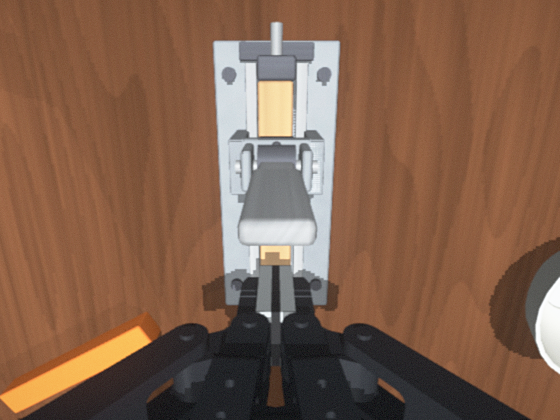

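The view shows the lever top at rows 222-242, cols 240-316, in line with the fingers. The peg's front (row 80) is against the dark block, with no brass showing. Now I'll push the lever.

apply_moves([
  {"dx": 5, "dy": 0, "dz": 0, "yaw": 0},
  {"dx": 5, "dy": 0, "dz": 0, "yaw": 0},
  {"dx": 3, "dy": 0, "dz": 0, "yaw": 0},
  {"dx": 2, "dy": 0, "dz": 0, "yaw": 0},
  {"dx": 1.5, "dy": 0, "dz": 0, "yaw": 0},
  {"dx": 1.5, "dy": 0, "dz": 0, "yaw": 0},
  {"dx": 1.5, "dy": 0, "dz": 0, "yaw": 0},
  {"dx": 1.5, "dy": 0, "dz": 0, "yaw": 0},
  {"dx": 1.5, "dy": 0, "dz": 0, "yaw": 0},
])

```text
time: 24.75
tcp_pos: [544.0, 71.8, 150.2]
tool_rot: [0.706, 0.708, -0.0, 0.0]
wrist_force: [-0.9, -2.1, 1.9]
finger_gap: -0.3
```

apply_moves([
  {"dx": 1.5, "dy": 0, "dz": 0, "yaw": 0},
  {"dx": 1.5, "dy": 0, "dz": 0, "yaw": 0},
  {"dx": 1.5, "dy": 0, "dz": 0, "yaw": 0},
])

```text
time: 25.05
tcp_pos: [544.0, 76.4, 150.2]
tool_rot: [0.707, 0.708, -0.0, 0.0]
wrist_force: [-1.1, -3.0, 1.5]
finger_gap: -0.3
```

apply_moves([
  {"dx": 2.4, "dy": 0, "dz": 0.1, "yaw": 0},
  {"dx": 2.4, "dy": 0, "dz": 0.2, "yaw": 0},
  {"dx": 2.4, "dy": 0, "dz": 0.2, "yaw": 0},
  {"dx": 2.4, "dy": 0, "dz": 0.4, "yaw": 0},
  {"dx": 2.4, "dy": 0, "dz": 0.4, "yaw": 0},
  {"dx": 2.4, "dy": 0, "dz": 0.5, "yaw": 0},
])

```text
time: 25.65
tcp_pos: [544.1, 91.0, 148.4]
tool_rot: [0.707, 0.708, 0.0, 0.0]
wrist_force: [-0.8, -4.8, 6.0]
finger_gap: -0.1
```

apply_moves([
  {"dx": 2.3, "dy": 0, "dz": 0.6, "yaw": 0},
  {"dx": 2.3, "dy": 0, "dz": 0.7, "yaw": 0},
  {"dx": 2.3, "dy": 0, "dz": 0.7, "yaw": 0},
  {"dx": 2.3, "dy": 0, "dz": 0.8, "yaw": 0},
  {"dx": 2.3, "dy": 0, "dz": 0.9, "yaw": 0},
  {"dx": 2.2, "dy": 0, "dz": 1, "yaw": 0},
])

```text
time: 26.25
tcp_pos: [544.1, 104.7, 144.0]
tool_rot: [0.707, 0.708, 0.0, 0.0]
wrist_force: [-1.7, -4.0, 9.0]
finger_gap: -0.2
```

apply_moves([
  {"dx": 2.3, "dy": 0, "dz": 0.8, "yaw": 0},
  {"dx": 2.3, "dy": 0, "dz": 0.8, "yaw": 0},
  {"dx": 2.3, "dy": 0, "dz": 1, "yaw": 0},
  {"dx": 2.1, "dy": 0, "dz": 1.3, "yaw": 0},
  {"dx": 2.1, "dy": 0, "dz": 1.3, "yaw": 0},
  {"dx": 2.1, "dy": 0, "dz": 1.4, "yaw": 0},
])

```text
time: 26.85
tcp_pos: [544.1, 117.6, 137.2]
tool_rot: [0.707, 0.708, -0.0, 0.0]
wrist_force: [-0.2, -5.0, 6.6]
finger_gap: -0.0
```

Run:
```python
from h import *
o=robot.get_obs();im,K,T=cam("wrist"); cv2.imwrite("pics/w13.png",im)
print(o["tcp_pos"],o["wrist_force"])
```

```text
[544.08310318 117.6339812  137.22230935] [-0.24045103 -5.04976905  6.6217496 ]
```

View pics/w13.png

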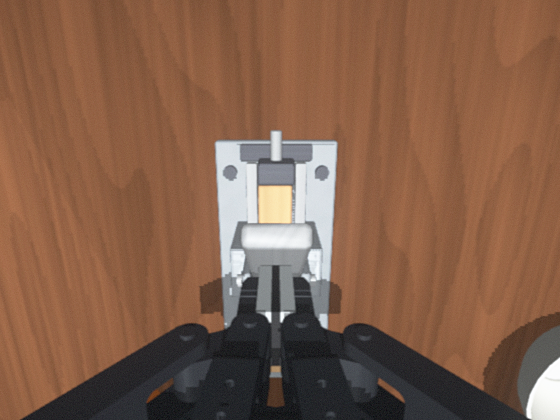

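The lever is leaning with its tip at rows 225-248, ahead of the fingers, at θ≈0.7. The force is about 8 N, so I'll continue.

apply_moves([
  {"dx": 2.0, "dy": 0, "dz": 1.5, "yaw": 0},
  {"dx": 2.0, "dy": 0, "dz": 1.6, "yaw": 0},
  {"dx": 2.0, "dy": 0, "dz": 1.7, "yaw": 0},
  {"dx": 1.9, "dy": 0, "dz": 1.8, "yaw": 0},
  {"dx": 1.9, "dy": 0, "dz": 1.9, "yaw": 0},
  {"dx": 1.8, "dy": 0, "dz": 1.9, "yaw": 0},
  {"dx": 1.7, "dy": 0, "dz": 2, "yaw": 0},
  {"dx": 1.6, "dy": 0, "dz": 2, "yaw": 0},
])

```text
time: 27.7
tcp_pos: [544.1, 133.2, 122.9]
tool_rot: [0.707, 0.708, 0.0, -0.0]
wrist_force: [-0.6, -1.5, 6.1]
finger_gap: -0.2
```

apply_moves([
  {"dx": 1.5, "dy": 0, "dz": 2, "yaw": 0},
  {"dx": 1.4, "dy": 0, "dz": 2, "yaw": 0},
  {"dx": 1.3, "dy": 0, "dz": 2, "yaw": 0},
  {"dx": 1.2, "dy": 0, "dz": 2, "yaw": 0},
  {"dx": 1.1, "dy": 0, "dz": 2, "yaw": 0},
])

```text
time: 28.2
tcp_pos: [544.1, 139.9, 112.5]
tool_rot: [0.707, 0.708, 0.0, -0.0]
wrist_force: [0.1, 1.7, 4.0]
finger_gap: -0.2
```

apply_moves([
  {"dx": 1, "dy": 0, "dz": 2, "yaw": 0},
  {"dx": 0.9, "dy": 0, "dz": 2, "yaw": 0},
  {"dx": 0.8, "dy": 0, "dz": 2, "yaw": 0},
  {"dx": 0.8, "dy": 0, "dz": 2, "yaw": 0},
])

```text
time: 28.6
tcp_pos: [543.5, 142.6, 104.1]
tool_rot: [0.707, 0.708, -0.0, -0.0]
wrist_force: [0.2, 0.4, 0.5]
finger_gap: -0.2
```

apply_moves([
  {"dx": 0.5, "dy": 0, "dz": 2, "yaw": 0},
  {"dx": 0.4, "dy": 0, "dz": 2, "yaw": 0},
  {"dx": 0, "dy": 0, "dz": 0, "yaw": 0},
  {"dx": 0, "dy": 0, "dz": 0, "yaw": 0},
])

```text
time: 29.0
tcp_pos: [543.8, 143.6, 100.5]
tool_rot: [0.707, 0.708, -0.0, -0.0]
wrist_force: [0.2, 0.1, 0.3]
finger_gap: 0.0
```

Run:
```python
from h import *
o=robot.get_obs();im,K,T=cam("wrist"); cv2.imwrite("pics/w14.png",im)
print(o["tcp_pos"],o["wrist_force"])
im,K,T=cam("side"); cv2.imwrite("pics/s14.png",cv2.resize(im[80:280,150:350],None,fx=3,fy=3,interpolation=cv2.INTER_CUBIC))
```

```text
[543.81867945 143.55066206 100.4899817 ] [0.16475999 0.11749456 0.25239782]
```

View pics/w14.png

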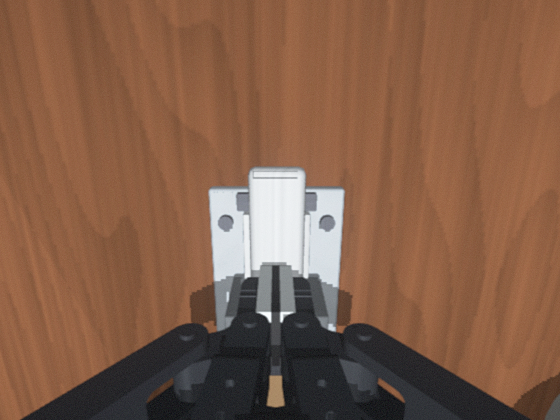

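The lever has snapped over (tip at row 170, bar lying along the channel) and the force has dropped to zero. I'll retreat and check.

apply_moves([
  {"dx": 0, "dy": 0, "dz": -5, "yaw": 0},
  {"dx": 0, "dy": 0, "dz": -15, "yaw": 0},
  {"dx": 0, "dy": 0, "dz": -25, "yaw": 0},
  {"dx": 0, "dy": 0, "dz": -25, "yaw": 0},
  {"dx": 0, "dy": 0, "dz": -20, "yaw": 0},
  {"dx": -15, "dy": 0, "dz": -10, "yaw": 0},
  {"dx": -25, "dy": 0, "dz": 0, "yaw": 0},
  {"dx": -30, "dy": 0, "dz": 0, "yaw": 0},
  {"dx": -30, "dy": 0, "dz": 0, "yaw": 0},
  {"dx": -20, "dy": 0, "dz": 0, "yaw": 0},
  {"dx": 0, "dy": 0, "dz": 0, "yaw": 0},
  {"dx": 0, "dy": 0, "dz": 0, "yaw": 0},
])

```text
time: 30.3
tcp_pos: [543.8, 22.8, 200.4]
tool_rot: [0.707, 0.707, -0.0, -0.0]
wrist_force: [0.4, 0.3, 0.0]
finger_gap: -0.0
```

Run:
```python
from h import *
o=robot.get_obs();im,K,T=cam("wrist"); cv2.imwrite("pics/w15.png",im)
print(o["tcp_pos"],o["wrist_force"])
mx,my=544.2,63.6
P=[(mx+s*13,my+127,83) for s in (-1,1)]+[(mx,my-89.3,34)]
print("expect tip corners closed / peg tail",proj(P,K,T).round(1).tolist())
```

```text
[543.76915041  22.81699216 200.39341826] [0.38022618 0.31000711 0.0051032 ]
expect tip corners closed / peg tail [[254.5, -66.3], [298.2, -66.3], [276.0, 237.1]]
```

View pics/w15.png

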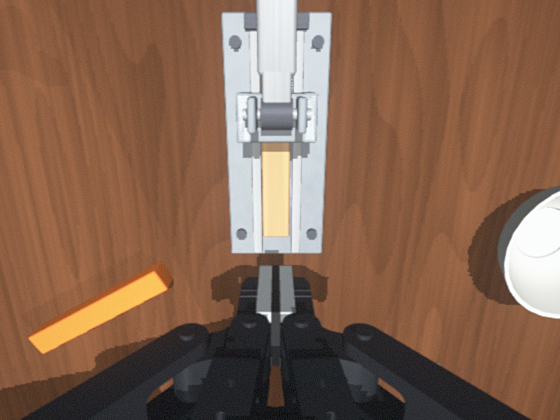

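apply_moves([
  {"dx": -20, "dy": 0, "dz": 0, "yaw": 0},
  {"dx": -30, "dy": -10, "dz": 0, "yaw": 0},
  {"dx": -30, "dy": -15, "dz": 0, "yaw": 0},
  {"dx": -30, "dy": -15, "dz": 0, "yaw": 0},
  {"dx": -30, "dy": -15, "dz": 0, "yaw": 0},
  {"dx": -30, "dy": -15, "dz": 0, "yaw": 0},
  {"dx": -20, "dy": -10, "dz": 0, "yaw": 0},
  {"dx": 0, "dy": 0, "dz": 0, "yaw": 0},
  {"dx": 0, "dy": 0, "dz": 0, "yaw": 0},
])

```text
time: 31.25
tcp_pos: [464.6, -166.0, 200.6]
tool_rot: [0.707, 0.708, 0.0, -0.0]
wrist_force: [0.4, 0.5, -0.0]
finger_gap: -0.1
```

Run:
```python
from h import *
mx,my=544.2,63.6
im,K,T=cam("top"); cv2.imwrite("pics/t16f.png",im); cv2.imwrite("pics/t16.png",cv2.resize(im[200:255,155:265],None,fx=7,fy=7,interpolation=cv2.INTER_CUBIC))
print("expect tip",proj([(mx,my+127,83)],K,T),"peg tail",proj([(mx,my-89,34)],K,T))
im,K,T=cam("side"); cv2.imwrite("pics/s16.png",cv2.resize(im[100:240,190:310],None,fx=5,fy=5,interpolation=cv2.INTER_CUBIC))
print("expect tip side",proj([(mx,my+127,83),(mx,my+127,78)],K,T))
```

```text
expect tip [[157.12520085 224.28369806]] peg tail [[243.53892006 227.07978068]]
expect tip side [[234.57828804 133.75191876]
 [234.71700466 135.17032796]]
```

View pics/t16.png

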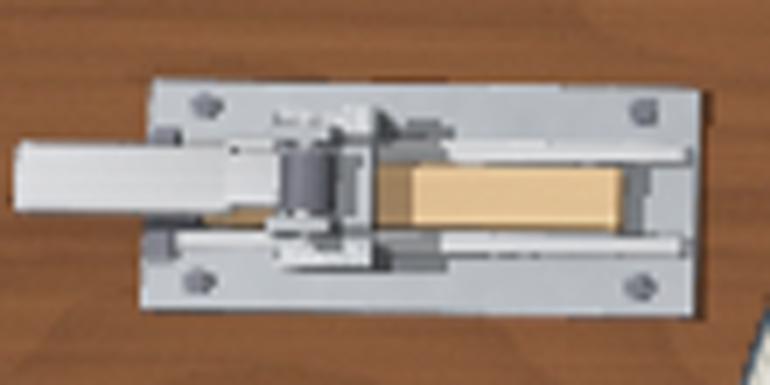

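View pics/s16.png

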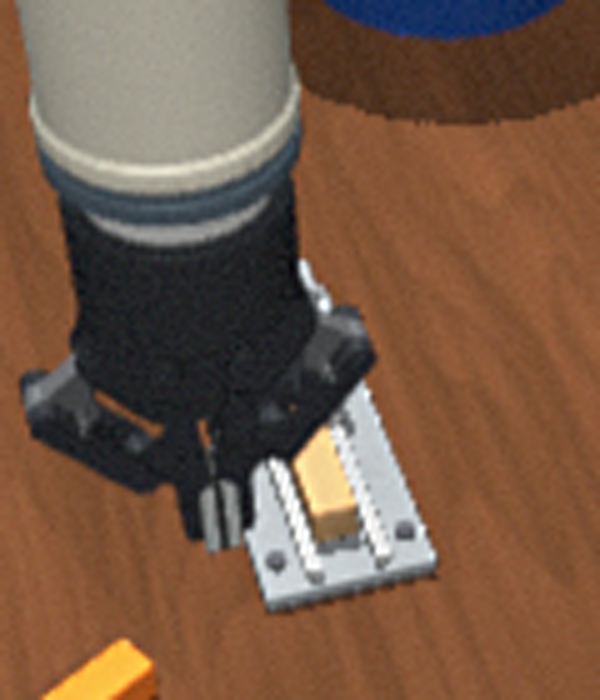

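View pics/t16f.png

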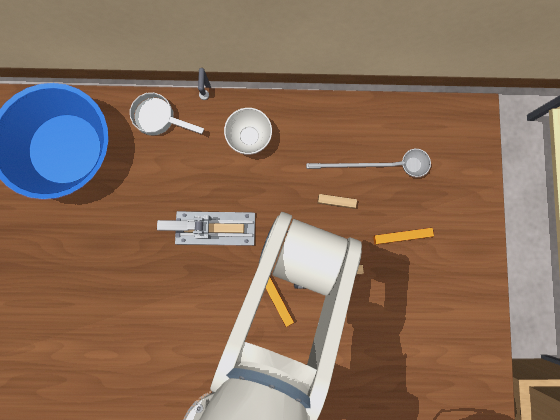

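The lever tip is at top-view col 157.1, exactly where the closed lever should be. The peg's tail is at col 243.9 against an expected 243.5, and the visible bystanders are unmoved. I'm handing in.

```bash
python3 -c "
from plant import robot
print(robot.finish_job())"
```

```text
the job is handed in; nothing more can be done
None
```

The long peg is in the holder, home against the end stop, and the cam lever is closed over it. I handed the job in just after 31 s of the 64 s allowed; no verdict was reported.

**What I did:**
- I gripped the longest wooden peg (measured 159 x 24 mm) and lowered it between the rails without touching them.
- I released it and pushed its tail gently with the closed fingers until it met the stop at about holder x 71 mm. The highest force I read there was 10.6 N.
- I then swung the lever over along its arc until it snapped down. The highest force I read there was about 10 N.

**Last checks:**
- **Lever:** its tip is at column 157.1 in the top view, and I expected 157.1 for fully closed. The push force had dropped to zero.
- **Peg:** its tail is at column 243.9, and I expected 243.5, so it did not move when clamped.
- **Other items:** the bowl, the ladle and the visible short peg look the same as in the first top view.

**Not fully checked:**
- **Button:** the closed lever hides it. I judged it flush from the contact force and from a view before clamping that showed no brass.
- **Second short peg:** the arm partly hid it in the last view. I did not touch it.
- **Side camera:** its last view of the lever was blocked by the gripper.

No check failed or disagreed beyond about 1 mm.

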